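# Lay the fuel tray of the jebena stove

### The job

Lay the charcoal on the stove's pulled-out fuel tray: the two squat lumps either side of the firelighter (one by the handle, one by the stove) and clear of it, the long lump across both as a bridge over the firelighter, and the small lump on top of the bridge. Feel for a seat where each lump rests without rocking, and turn the long one so that its taper makes up for the unequal squat lumps and the small one sits about level. Then slide the tray fully home with the pile still standing, leaving the jebena, tin, grinder and cup dispenser alone.

Things in the scene. Friction and masses are not known exactly. Their poses are not given: they have to be found in the camera images.
- stove: Red sheet-steel charcoal stove, fixed, 180 (x) x 176 (y) x 194 high, pot rests to 206. Origin: centre of its underside, on the counter. Its front, facing its own -x, is open up to 132 mm above the tray floor. Two runners stick out of the front to x = -289 at y = +-69 to 81, top at z = 31; the fuel tray rides on them along the stove's x.
- fuel_tray: Shallow steel tray on the runners, axes parallel to the stove's. Origin: centre of the floor's upper face, 28 mm above the counter. Pulled out 175 to 190 mm at the start; home is at stove x = 0, y = 0, against a stop. Inside 144 (x) x 136 (y), rim 14 high (22 at the handle end). Slides with about 2 N, stays where left.
- handle_end (a point): Centre of the outer end of the tray's handle: steel rod with a round wooden grip, 19 mm diameter, 45 mm long, lying along x and sticking out towards -x of the tray. The point is 150 mm from the tray origin towards -x and 10 mm above the tray floor. Pushing this end face towards +x slides the tray in.
- firelighter: Straw-coloured firelighter block fixed in the middle of the tray, 20 (x) x 32 (y) x 18 high. Origin: centre of its underside, at the tray origin.
- lump_tall: Black charcoal lump, the taller of the two squat ones, 42 (x) x 46 (y) x 43 high. Origin: centre of its flat underside, z up as it lies. Sides y = +-22 to 23 are nearly upright and good to grip. Flat level top seat 43 mm above the underside from x = -4 to +19; from there a broken shoulder falls to z = 28 at x = -20. About 45 g.
- lump_low: Black charcoal lump, the lower of the two squat ones, 41 (x) x 46 (y) x 32 high. Origin: centre of its flat underside, z up as it lies. Sides y = +-22 to 23 nearly upright, good to grip. Flat level top seat 32 mm above the underside from x = -19 to +7; from there a broken shoulder falls to z = 20 at x = +20. About 36 g.
- lump_long: Long wedge-shaped black charcoal lump, 91 (x) x 40 (y). Origin: centre of its flat underside (x = -42 to +43, 36 wide), z up as it lies. Its top, 30 wide, slopes evenly: 24 mm high at x = -37, 30 at x = 0, 36 at x = +35 (9.3 degrees); past that it drops to 26. Grip across y, 38 to 40 mm wide at the middle. About 60 g.
- lump_small: Small black charcoal lump, 42 (x) x 40 (y) x 28 high. Origin: centre of its flat underside (37 x 32 mm), z up as it lies; uneven rounded top. Grip across y, 38 to 40 mm wide. About 28 g.
- coal_pan: Shallow grey metal pan, fixed, 270 x 270, rim 16 mm high, floor 4 mm thick; the four lumps lie in it. Origin: centre of its underside.
- jebena: Loose dark clay coffee pot, bystander: round body 124 diameter, long neck, 250 mm high with stopper, spout to its -x reaching 97 mm from the axis, handle to its +x reaching 79 mm. Origin: centre of its underside.
- tin: Loose round green tin with brass clip-on lid, bystander: 85 diameter (clip to 50 mm from the axis), 106 high. Origin: centre of its underside.
- grinder: Loose steel hand grinder, bystander: 53 diameter, 166 high, crank at 180 reaching 113 mm towards its +x with a wooden knob up to 216. Origin: centre of its underside.
- cup_dispenser: Fixed clear acrylic push dispenser with a column of small glass cups, bystander: foot 130 x 120, push bar to x = 75, 247 high. Origin: centre of its underside.

How it is judged:
By the outcome, as a careful person would: the job done as asked, in the order asked, and still so for the second after the job is handed in, with the robot touching nothing.
It also fails if it takes over 72 s, if anything falls off the work surface, if the arm or the gripper's body presses on something with over 40 N, if the wrist force passes 120 N, or if a joint passes its speed limit or range.

### The arm

A 7-joint arm with a two-finger parallel gripper is mounted at the origin on the work surface. World frame = base frame: x ahead of the robot, y to its left, z up, the work surface at z = 0. Lengths are in m, angles in rad, forces in N, time in s.
With the tool pointing down it reaches from about 0.425 to 0.925 m from the base axis. Payload 6.8 kg.
Tool frame: the origin (TCP) lies at the very end of the fingers, on their centre line; the grasp point (between the pads) lies 19 mm behind it; z points along the fingers, y is the line along which they close (so a half turn about z gives the same grasp; the last joint's range is limited). The gripper opens to 85 mm and grips with 20 to 120 N. Pads are 22 mm wide; open, the fingers measure 114 mm over their backs; the gripper's body (76 mm by 85 mm) begins 54 mm behind the grasp point. The pads swing forward as they close: fully open they stand 13 mm farther back than shut.
Start: joints at [-1.424, 0.477, 0.022, 1.555, -0.011, 1.109, -0.083], TCP at [0.17, 0.653, 0.231] pointing down, gripper open.
Joint ranges: [-2.96, 2.96], [-0.34, 2.1], [-1.41, 1.46], [0.24, 2.44], [-1.37, 4.51], [0.17, 1.92], [-2.96, 2.96]. Speed limits (rad/s): [2.39, 2.39, 3.14, 3.14, 3.14, 3.14, 3.14].

### API

Orientations are given as a unit quaternion [w, x, y, z].
In Python, from station import bot, camrig gives the robot as it stands (bot), with the cameras (camrig).
- The arm moves only by the shell command python3 nudge.py 'ROWS' [FORCE]. ROWS is a JSON list of rows, 1 to 20 of them, each an object with the fields trans (a list: dx, dy, dz in m), spin (a turn about the tool's z in rad), aperture (the opening from 0.0 (shut) to 1.0 (fully open)); a field left out counts as zero (the opening has to be given); each row shifts and turns the commanded pose from where the row before left it, along the tool's axes as they then stand; what a row does not reach is not made up. A row lasts 1/10 s, in which the tool goes at most 0.05 m and 0.15 rad, less where a joint would pass 70% of its speed; a pose out of reach is approached as far as the arm can. The fingers move at their own pace and stop on an object; FORCE is the grip in N (left out, the last holds). Time passes only in rows, so rows that do not move let the fingers close. It prints the time, the measured TCP pose, the force, the opening and the grip force at its end. Input that does not fit is refused with a message, and nothing moves.
- bot.get_obs(): the state, without advancing time (a new reading comes with each control period).
- camrig.read_camera(name): name is "side" or "top"; returns the picture (480x640x3 uint8, blue, green, red); there is no depth.
- camrig.camera_info(name): a dict with "vertical_fov" (degrees; the focal length in pixels is half the picture's height over the tangent of half this angle, whatever the lens; pixels are square), "cx", "cy" (the principal point, pixels), "k1" (the pictures are not rectified: a ray, as slopes to the right and down, at radius r is drawn at 1 + k1 r^2 times it, then the intrinsics apply), "view" (4x4, takes a point from world to camera coordinates). Camera axes: x right, y up, looking along -z (the intrinsics and any distortion apply to the point x, -y, -z); pixel columns grow to the right and rows downward; lengths in m; the calibration is good to about 2 mm. A picture is of the moment at which its call begins. camera_info takes no time and is no camera call.
- bot.hand_in(): hands the job in; it is judged then, once.
The state is a dict: "t": time; "q": joint angles; "joint_vel": joint speeds; "joint_torque": joint torques, N m; "eef_pos": TCP position; "tool_rot": TCP orientation; "contact_force": force on the tool from outside, world axes, zero at the start; "torque": the same for the moment, N m; "gripper_width": opening from 0.0 (shut) to 1.0 (fully open); "grasp_force": force on a finger pad.
Only numpy, scipy, OpenCV 4.12 (cv2) and the standard library are available. Lean on these libraries where they do the work, as an engineer would, in place of code of your own. Each camera call takes 0.05 s, during which the arm holds its last target. There are 200 camera calls.

## Working session

There is one attempt and no reset: what is moved stays moved. The work goes in short steps, Python scripts to look and compute and a shell command to move; the robot and the scene stay as the last step left them, time stands still between calls to the robot, and variables do not carry over. Pictures are saved under pics/ and viewed, at most 10 in all, crops included, and the job is handed in when it is done.

```bash
ls; mkdir -p pics
python3 - <<'E'
from station import bot, camrig
import cv2
o=bot.get_obs();print(o['t'],o['eef_pos'],o['tool_rot'])
for n in('top','side'):
    cv2.imwrite(f'pics/{n}0.png',camrig.read_camera(n)); print(n,camrig.camera_info(n))
E
```

```text
nudge.py
pics
station.py
0.0 [0.16998053 0.65262848 0.23030786] [-5.70841143e-05  1.27038547e-01  9.91897358e-01 -9.14406175e-04]
top {'vertical_fov': 49.854713121818506, 'cx': 319.40803546018816, 'cy': 242.65933725750696, 'k1': -0.14323031846724912, 'view': array([[-0.03018439, -0.99948336,  0.01104148,  0.09223579],
       [ 0.98229073, -0.02761794,  0.18531642, -0.58656589],
       [-0.18491573,  0.01643961,  0.98261687, -1.36853066],
       [ 0.        ,  0.        ,  0.        ,  1.        ]])}
side {'vertical_fov': 49.534305378928195, 'cx': 323.4905571458165, 'cy': 233.55396787327862, 'k1': -0.15402396534452753, 'view': array([[ 0.98067706, -0.19544561,  0.00857445, -0.59043958],
       [ 0.11817546,  0.62675262,  0.77020498, -0.14258587],
       [-0.15590724, -0.75430906,  0.63773879, -1.01115552],
       [ 0.        ,  0.        ,  0.        ,  1.        ]])}
```

View pics/top0.png

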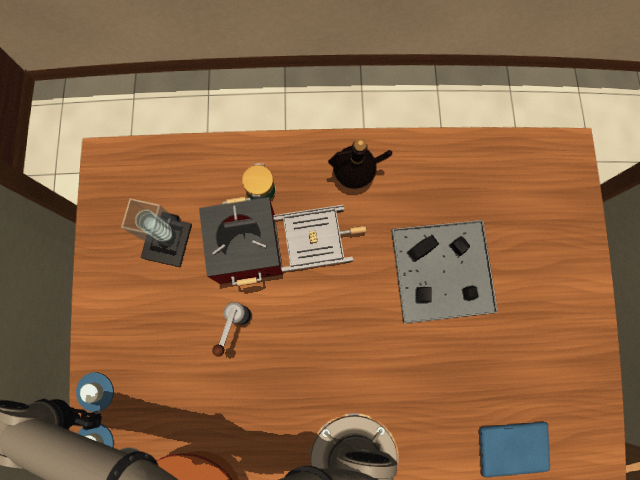

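View pics/side0.png

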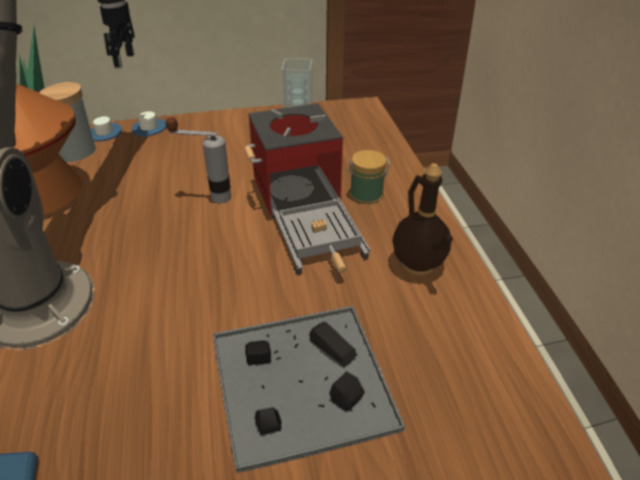

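```bash
cat > h.py <<'E'
import numpy as np,cv2
from station import bot, camrig
def cam(n):
    c=camrig.camera_info(n);f=240/np.tan(np.radians(c['vertical_fov'])/2)
    K=np.array([[f,0,c['cx']],[0,f,c['cy']],[0,0,1]]);V=np.diag([1,-1,-1,1])@c['view']
    return K,np.array([c['k1'],0,0,0.]),V
C={n:cam(n) for n in('top','side')}
def proj(n,P):
    K,d,V=C[n];r=cv2.Rodrigues(V[:3,:3])[0]
    return cv2.projectPoints(np.atleast_2d(np.float64(P)),r,V[:3,3],K,d)[0][:,0]
def ray(n,uv):
    K,d,V=C[n];u=cv2.undistortPoints(np.float64(uv).reshape(-1,1,2),K,d)[:,0]
    D=np.c_[u,np.ones(len(u))]@V[:3,:3];return -V[:3,:3].T@V[:3,3],D
def onz(n,uv,z):
    o,D=ray(n,uv);z=np.broadcast_to(z,len(D));return o+D*((z-o[2])/D[:,2])[:,None]
def tri(a,b):
    o1,D1=ray('top',[a]);o2,D2=ray('side',[b]);d1=D1[0];d2=D2[0]
    s=np.linalg.lstsq(np.c_[d1,-d2],o2-o1,rcond=None)[0];p=o1+s[0]*d1;q=o2+s[1]*d2
    return (p+q)/2,np.linalg.norm(p-q)
E
python3 - <<'E'
from h import *
T=cv2.imread('pics/top0.png');S=cv2.imread('pics/side0.png')
for n,I,R in(('top',T,(385,215,505,330)),('side',S,(210,305,410,470))):
    g=I.max(2);m=np.zeros_like(g);x0,y0,x1,y1=R;m[y0:y1,x0:x1]=(g[y0:y1,x0:x1]<62)*255
    m=cv2.morphologyEx(m,cv2.MORPH_OPEN,np.ones((4,4)))
    for c in cv2.findContours(m,0,2)[0]:
        if cv2.contourArea(c)>60:
            r=cv2.minAreaRect(c);print(n,np.round(r[0],1),np.round(r[1],1),round(r[2]),cv2.contourArea(c),np.round(onz(n,[r[0]],.02),3))
a=cv2.resize(T[215:325,390:500],(400,400),interpolation=3)
b=cv2.resize(S[305:465,210:410],(400,320),interpolation=3)
c=cv2.resize(T[195:280,265:375],(400,309),interpolation=3)
d=cv2.resize(S[195:275,255:375],(400,267),interpolation=3)
o=np.zeros((600,800,3),np.uint8);o[:320,400:]=b;o[:320,:400]=cv2.resize(a,(320,320))[:, :].copy() if 0 else np.pad(cv2.resize(a,(320,320)),((0,0),(0,80),(0,0)))
o[330:330+270,:350]=cv2.resize(c,(350,270));o[330:597,400:]=d
cv2.imwrite('pics/m1.png',np.clip(o*1.6,0,255).astype(np.uint8))
E
```

```text
top [424.  295.5] [15. 14.] 90 206.0 [[ 0.437 -0.213  0.02 ]]
top [471.  293.5] [13. 14.] 90 161.5 [[ 0.438 -0.348  0.02 ]]
top [460.3 246.8] [15.6 16.3] 45 215.0 [[ 0.572 -0.328  0.02 ]]
top [423.5 249. ] [13.9 31.3] 56 368.5 [[ 0.569 -0.22   0.02 ]]
side [268.8 421.8] [24.7 24.7] 79 516.0 [[ 0.443 -0.354  0.02 ]]
side [347.2 392.5] [30.  33.4] 41 825.0 [[ 0.577 -0.324  0.02 ]]
side [259.  353.5] [23. 24.] 90 500.0 [[ 0.443 -0.217  0.02 ]]
side [332.7 345.3] [49.9 23.6] 43 1031.0 [[ 0.574 -0.223  0.02 ]]
```

View pics/m1.png

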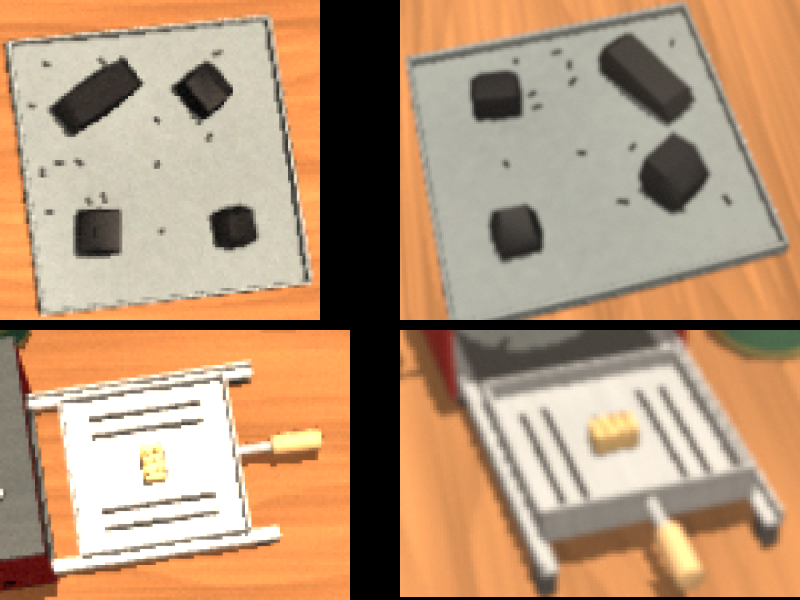

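Run:
```python
from h import *
# average frames
F={n:np.mean([camrig.read_camera(n).astype(float) for _ in range(4)],0) for n in('top','side')}
np.savez('pics/f.npz',**F)
o=np.zeros((600,800,3),np.uint8)
L={'top':[(460,247),(424,295),(471,293),(423,249)],'side':[(347,392),(259,353),(268,421),(333,345)]}
for j,n in enumerate(L):
    for i,(u,v) in enumerate(L[n]):
        h=14 if n=='top' else 21
        if i==3:h=int(h*1.4)
        p=F[n][v-h:v+h,u-h:u+h]
        p=255*np.clip((p-5)/75,0,1)**.7
        o[j*300:j*300+198,i*200:i*200+198]=cv2.resize(p.astype(np.uint8),(198,198),interpolation=2)
cv2.imwrite('pics/m2.png',o)
```

```text
(no output)
```

View pics/m2.png

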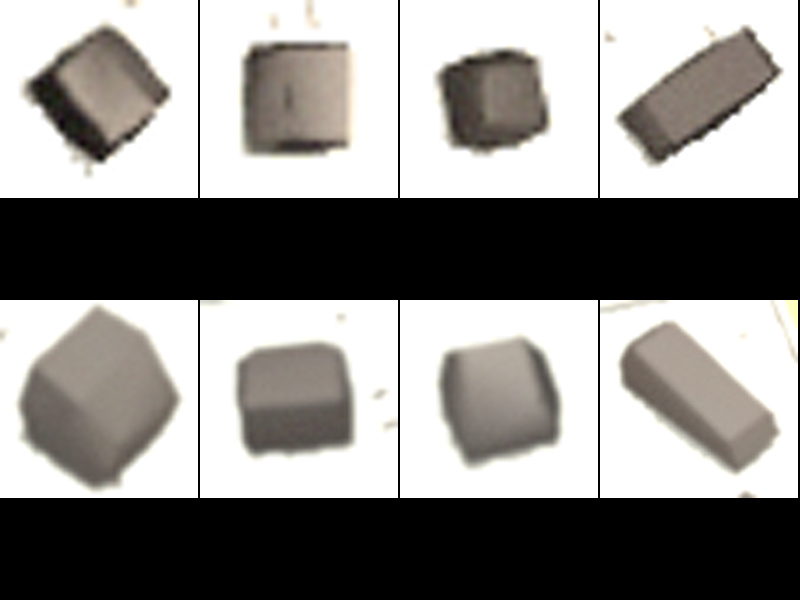

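Run:
```python
from h import *
F=np.load('pics/f.npz')
o=np.zeros((600,800,3),np.uint8)
for j,i,n,u,v,h in((0,0,'top',460,247,12),(0,1,'top',423,249,18),(1,0,'side',347,392,20),(1,1,'side',333,345,29)):
    p=F[n][v-h:v+h,u-h:u+h]; p=255*np.clip((p-5)/60,0,1)**.8
    q=cv2.resize(p.astype(np.uint8),(300,300),interpolation=2)
    for k in range(0,300,50): q[k,::4]=(0,160,0);q[::4,k]=(0,160,0)
    o[j*300:j*300+300,i*400:i*400+300]=q
cv2.imwrite('pics/m3.png',o)
```

```text
(no output)
```

View pics/m3.png

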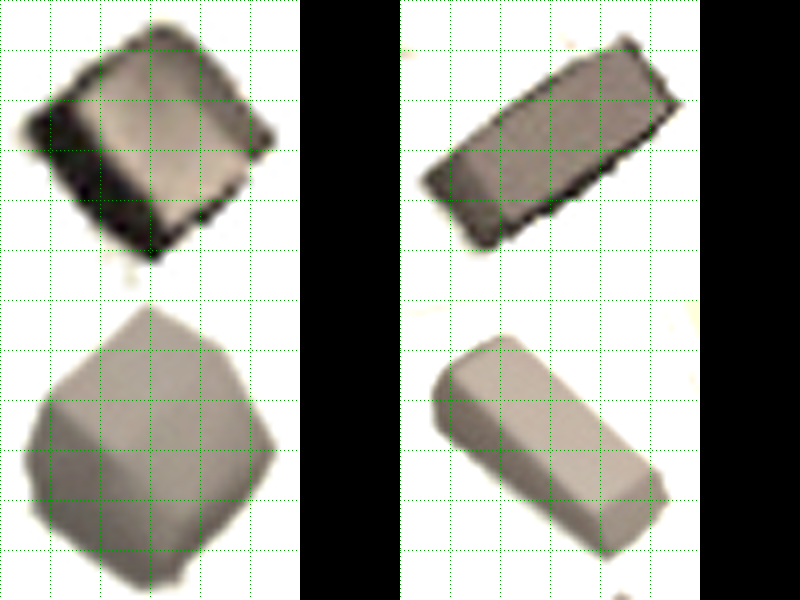

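Run:
```python
from h import *
F=np.load('pics/f.npz')
ct=lambda x,y:(423-18+(x-400)*36/300,249-18+y*36/300)
cs=lambda x,y:(333-29+(x-400)*58/300,345-29+(y-300)*58/300)
for nm,a,b in(('thick-x',(505,212),(452,378)),('thick+x',(462,157),(510,338)),('thin-x',(678,105),(607,515)),('thin+x',(630,40),(655,470))):
    print(nm,*[np.round(v,4) for v in tri(ct(*a),cs(*b))])
def cen(n,R,z,nm):
    x0,y0,x1,y1=R;I=F[n].astype(np.uint8)[y0:y1,x0:x1];hsv=cv2.cvtColor(I,cv2.COLOR_BGR2HSV)
    f=I.astype(int)
    m=((hsv[...,1]>70)&(f[...,2]>(170 if n=='top' else 150))&(f[...,2]-f[...,0]>60)).astype(np.uint8)
    k,l,s,c=cv2.connectedComponentsWithStats(m);i=1+s[1:,4].argmax()
    p=c[i]+[x0,y0];print(nm,n,s[i],p,np.round(onz(n,[p],z),4));return p
for nm,rt,rs,z in(('fl',(303,228,323,247),(308,216,332,234),.04),('grip',(347,222,372,240),(326,245,350,275),.038)):
    a=cen('top',rt,z,nm);b=cen('side',rs,z,nm);print(tri(a,b))
```

```text
thick-x [ 0.5452 -0.1985  0.0372] 0.0003
thick+x [ 0.5663 -0.1851  0.0375] 0.0037
thin-x [ 0.5834 -0.2617  0.0315] 0.0044
thin+x [ 0.6048 -0.2466  0.0318] 0.0016
fl top [ 6  3  8 11 63] [312.74603175 235.92063492] [[0.6113 0.0929 0.04  ]]
fl side [ 4  4 14  7 73] [318.57534247 223.04109589] [[0.6106 0.1005 0.04  ]]
(array([0.60960144, 0.09289969, 0.04624352]), np.float64(0.0009477430410987225))
grip top [ 3  4 17  7 87] [358.08045977 229.16091954] [[ 0.6276 -0.0348  0.038 ]]
grip side [  7   8  13  16 115] [338.56521739 260.44347826] [[ 0.6282 -0.0256  0.038 ]]
(array([ 0.62593913, -0.03407817,  0.04603179]), np.float64(0.00018932914778552908))
```

Run:
```python
from h import *
F=np.load('pics/f.npz')
ct=lambda x,y:(460-12+x*24/300,247-12+y*24/300)
cs=lambda x,y:(347-20+x*40/300,392-20+(y-300)*40/300)
P=[]
for a,b in(((78,98),(148,305)),((162,218),(50,400))):
    p,e=tri(ct(*a),cs(*b));P.append(p);print('tall',np.round(p,4),round(e,4), np.round(onz('top',[ct(*a)],.047)[0],4),np.round(onz('side',[cs(*b)],.047)[0],4))
E=np.array([(245,352+53),(345,405)]);uv=[(259-21+(x-200)*42/198,353-21+(y-300)*42/198) for x,y in E]
print('low edge side',np.round(onz('side',uv,.036),4))
print('low edge top',np.round(onz('top',[(424-14+(x-200)*28/198,295-14+y*28/198) for x,y in((349,45),(351,148))],.036),4))
D={}
for n,R in(('top',(385,215,505,330)),('side',(210,305,410,470))):
    up=cv2.resize(F[n].astype(np.uint8),None,fx=4,fy=4,interpolation=cv2.INTER_CUBIC).max(2);m=np.zeros_like(up);x0,y0,x1,y1=np.array(R)*4
    m[y0:y1,x0:x1]=(up[y0:y1,x0:x1]<85)*255;m=cv2.morphologyEx(m,cv2.MORPH_OPEN,np.ones((15,15)))
    for c in cv2.findContours(m,0,2)[0]:
        if cv2.contourArea(c)>1000:
            M=cv2.moments(c);p=((M['m10']/M['m00']+.5)/4-.5,(M['m01']/M['m00']+.5)/4-.5);D.setdefault(n,[]).append(p);print(n,np.round(p,1),[round(v,1) for v in cv2.minAreaRect(c)[1]],round(cv2.minAreaRect(c)[2],1))
for a in D['top']:
    b=min(D['side'],key=lambda b:tri(a,b)[1]+np.linalg.norm(onz('top',[a],.02)-onz('side',[b],.02)));p,e=tri(a,b);print(np.round(a),np.round(b),np.round(p,4),round(e,4))
```

```text
tall [ 0.5797 -0.3033  0.0467] 0.0008 [ 0.5792 -0.3032  0.047 ] [ 0.58   -0.3034  0.047 ]
tall [ 0.5532 -0.3213  0.0437] 0.0024 [ 0.5514 -0.3203  0.047 ] [ 0.5539 -0.3234  0.047 ]
low edge side [[ 0.4235 -0.2274  0.036 ]
 [ 0.4594 -0.2338  0.036 ]]
low edge top [[ 0.4576 -0.2311  0.036 ]
 [ 0.4172 -0.2293  0.036 ]]
top [423.  294.7] [65.0, 64.0] 90.0
top [469.7 292.7] [58.0, 63.0] 90.0
top [459.4 245.8] [66.6, 69.4] 52.4
top [422.4 247.9] [58.8, 128.4] 52.7
side [267.5 421. ] [108.2, 107.4] 75.5
side [346.1 391.8] [128.5, 143.7] 38.8
side [257.8 352.7] [100.1, 105.3] 88.5
side [331.9 344.1] [210.3, 104.4] 43.4
[423. 295.] [258. 353.] [ 0.4405 -0.2116  0.0158] 0.0015
[470. 293.] [268. 421.] [ 0.4412 -0.3474  0.012 ] 0.001
[459. 246.] [346. 392.] [ 0.5748 -0.3243  0.0235] 0.0008
[422. 248.] [332. 344.] [ 0.5732 -0.218   0.0172] 0.0014
```

```bash
cat > to.py <<'E'
# usage: to.py x y z tool_x_yaw_deg -> total tool-axis deltas (translation in axes after turning)
import sys,numpy as np
from scipy.spatial.transform import Rotation as R
from station import bot, camrig
o=bot.get_obs();w=o['tool_rot'];r=R.from_quat([*w[1:],w[0]]).as_matrix()
x,y,z,a=map(float,sys.argv[1:]);yaw=np.degrees(np.arctan2(r[1,0],r[0,0]))
t=-((a-yaw+180)%360-180);a=np.radians(a)
X=np.array([np.cos(a),np.sin(a),0]);Y=np.array([np.sin(a),-np.cos(a),0])
d=np.array([x,y,z])-o['eef_pos']
print('yaw',yaw.round(1),'turn',round(np.radians(t),3),'dx',(d@X).round(4),'dy',(d@Y).round(4),'dz',-d[2].round(4))
E
python3 nudge.py '[{"trans": [0, 0, -0.02], "spin": 0.145, "aperture": 1}, {"trans": [0, 0, -0.02], "spin": 0.145, "aperture": 1}, {"trans": [0, 0, -0.02], "spin": 0.145, "aperture": 1}, {"trans": [0, 0, -0.02], "spin": 0.145, "aperture": 1}, {"trans": [0, 0, -0.02], "spin": 0.145, "aperture": 1}, {"trans": [-0.0465, 0.0118, 0], "aperture": 1}, {"trans": [-0.0465, 0.0118, 0], "aperture": 1}, {"trans": [-0.0465, 0.0118, 0], "aperture": 1}, {"trans": [-0.0465, 0.0118, 0], "aperture": 1}, {"trans": [-0.0465, 0.0118, 0], "aperture": 1}, {"trans": [-0.0465, 0.0118, 0], "aperture": 1}, {"trans": [-0.0465, 0.0118, 0], "aperture": 1}, {"trans": [-0.0465, 0.0118, 0], "aperture": 1}, {"trans": [-0.0465, 0.0118, 0], "aperture": 1}, {"trans": [-0.0465, 0.0118, 0], "aperture": 1}, {"trans": [-0.0465, 0.0118, 0], "aperture": 1}, {"trans": [-0.0465, 0.0118, 0], "aperture": 1}]' 25
python3 to.py .576 -.327 .12 124
```

```text
t: 2.2
eef_pos: [0.5998, 0.2674, 0.3315]
tool_rot: [-0.0, 0.47, 0.882, 0.0]
contact_force: [-0.5, 1.1, 0.4]
gripper_width: 1.0
grasp_force: 0.0
yaw 123.9 turn -0.002 dx -0.4795 dy -0.3521 dz 0.2115
```

```bash
python3 nudge.py '[{"trans": [-0.04, -0.0293, 0], "aperture": 1}, {"trans": [-0.04, -0.0293, 0], "aperture": 1}, {"trans": [-0.04, -0.0293, 0.01], "aperture": 1}, {"trans": [-0.04, -0.0293, 0.01], "aperture": 1}, {"trans": [-0.04, -0.0293, 0.02], "aperture": 1}, {"trans": [-0.04, -0.0293, 0.02], "aperture": 1}, {"trans": [-0.04, -0.0293, 0.02], "aperture": 1}, {"trans": [-0.04, -0.0293, 0.02], "aperture": 1}, {"trans": [-0.04, -0.0293, 0.02], "aperture": 1}, {"trans": [-0.04, -0.0293, 0.02], "aperture": 1}, {"trans": [-0.04, -0.0293, 0.02], "aperture": 1}, {"trans": [-0.04, -0.0293, 0.02], "aperture": 1}, {"trans": [0, 0, 0.03], "aperture": 1}, {"aperture": 1}]'
python3 to.py .576 -.327 .014 124
```

```text
t: 3.6
eef_pos: [0.5722, -0.2992, 0.1281]
tool_rot: [-0.003, 0.472, 0.882, -0.001]
contact_force: [-0.4, 1.1, -0.4]
gripper_width: 0.997
grasp_force: 0.0
yaw 123.7 turn -0.005 dx -0.0252 dy -0.0124 dz 0.1141
```

```bash
python3 nudge.py '[{"trans": [-0.0126, -0.0062, 0.03], "aperture": 1}, {"trans": [-0.0126, -0.0062, 0.03], "aperture": 1}, {"trans": [0, 0, 0.03], "aperture": 1}, {"trans": [0, 0, 0.0261], "aperture": 1}, {"aperture": 1}, {"aperture": 0.3}, {"aperture": 0.3}, {"aperture": 0.3}, {"aperture": 0.3}, {"aperture": 0.3}, {"aperture": 0.3}]' 25
python3 to.py .576 -.327 .014 124
```

```text
t: 4.7
eef_pos: [0.5804, -0.3271, 0.0181]
tool_rot: [0.002, 0.47, 0.882, 0.0]
contact_force: [-0.5, 1.0, 5.7]
gripper_width: 0.51
grasp_force: 24.7
yaw 123.9 turn -0.002 dx 0.0025 dy -0.0036 dz 0.0041
```

```bash
python3 nudge.py '[{"trans": [0, 0, -0.03], "aperture": 0.3}, {"trans": [0, 0, -0.03], "spin": 0.116, "aperture": 0.3}, {"trans": [0, 0, -0.03], "spin": 0.116, "aperture": 0.3}, {"trans": [0, 0, -0.03], "spin": 0.116, "aperture": 0.3}, {"spin": 0.116, "aperture": 0.3}, {"aperture": 0.3}]'
python3 to.py .6147 .0523 .13 97.3
```

```text
t: 5.3
eef_pos: [0.5798, -0.3268, 0.1377]
tool_rot: [0.001, 0.661, 0.75, 0.001]
contact_force: [0.2, 0.3, -1.1]
gripper_width: 0.505
grasp_force: 26.2
yaw 97.2 turn -0.001 dx 0.3716 dy 0.0828 dz 0.0077
```

```bash
python3 nudge.py '[{"trans": [0.0413, 0.0092, 0], "aperture": 0.3}, {"trans": [0.0413, 0.0092, 0], "aperture": 0.3}, {"trans": [0.0413, 0.0092, 0], "aperture": 0.3}, {"trans": [0.0413, 0.0092, 0], "aperture": 0.3}, {"trans": [0.0413, 0.0092, 0], "aperture": 0.3}, {"trans": [0.0413, 0.0092, 0], "aperture": 0.3}, {"trans": [0.0413, 0.0092, 0], "aperture": 0.3}, {"trans": [0.0413, 0.0092, 0], "aperture": 0.3}, {"trans": [0.0413, 0.0092, 0], "aperture": 0.3}, {"trans": [0, 0, 0.02], "aperture": 0.3}, {"trans": [0, 0, 0.02], "aperture": 0.3}, {"aperture": 0.3}]'
python3 to.py .6147 .0523 .05 97.3
python3 - <<'E'
from h import *
T=camrig.read_camera('top');S=camrig.read_camera('side')
o=np.zeros((400,800,3),np.uint8)
o[:,:390]=cv2.resize(T[190:290,275:373],(390,400),interpolation=2);o[:,400:]=cv2.resize(S[170:280,265:375],(400,400),interpolation=2)
cv2.imwrite('pics/m4.png',np.clip(o*1.6,0,255).astype(np.uint8))
E
```

```text
t: 6.5
eef_pos: [0.6115, 0.053, 0.0931]
tool_rot: [-0.002, 0.659, 0.752, -0.002]
contact_force: [-0.4, -0.1, -0.6]
gripper_width: 0.511
grasp_force: 26.1
yaw 97.5 turn 0.003 dx -0.0011 dy 0.0031 dz 0.0431
```

View pics/m4.png

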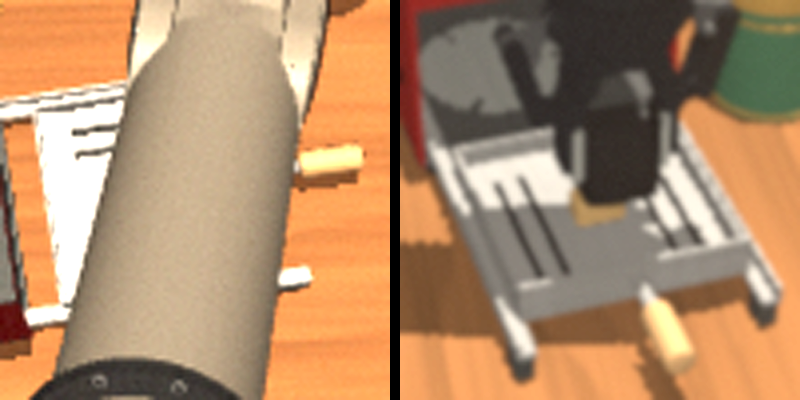

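```bash
python3 nudge.py '[{"trans": [-0.001, 0.003, 0.02], "aperture": 0.3}, {"trans": [0, 0, 0.02], "aperture": 0.3}, {"trans": [0, 0, 0.003], "aperture": 0.3}, {"aperture": 0.3}, {"trans": [0, 0, 0.003], "aperture": 0.3}, {"trans": [0, 0, 0.003], "aperture": 0.3}, {"trans": [0, 0, 0.002], "aperture": 0.3}, {"aperture": 0.3}]'
```

```text
t: 7.4
eef_pos: [0.6171, 0.0519, 0.0448]
tool_rot: [-0.0, 0.661, 0.751, -0.0]
contact_force: [0.4, -0.0, -0.3]
gripper_width: 0.508
grasp_force: 26.1
```

```bash
python3 nudge.py '[{"trans": [0, 0, 0.002], "aperture": 0.3}, {"trans": [0, 0, 0.001], "aperture": 0.3}, {"aperture": 0.3}]'
```

```text
t: 7.7
eef_pos: [0.6172, 0.0519, 0.0421]
tool_rot: [-0.0, 0.661, 0.751, 0.0]
contact_force: [-2.0, 0.8, 3.4]
gripper_width: 0.507
grasp_force: 26.5
```

```bash
python3 nudge.py '[{"trans": [0, 0, -0.001], "aperture": 0.72}, {"aperture": 0.72}, {"aperture": 0.72}, {"trans": [0, 0, -0.03], "aperture": 0.72}, {"trans": [0, 0, -0.04], "aperture": 0.72}, {"trans": [0, 0, -0.04], "spin": 0.09, "aperture": 0.72}, {"spin": 0.09, "aperture": 0.72}, {"aperture": 1}]'
python3 to.py .440 -.211 .13 87
```

```text
t: 8.5
eef_pos: [0.6177, 0.0521, 0.1538]
tool_rot: [0.001, 0.726, 0.688, 0.001]
contact_force: [0.9, 0.2, -0.5]
gripper_width: 0.869
grasp_force: 0.0
yaw 86.9 turn -0.001 dx -0.272 dy -0.1637 dz 0.0238
```

```bash
python3 nudge.py '[{"trans": [-0.0389, -0.0234, 0], "aperture": 1}, {"trans": [-0.0389, -0.0234, 0], "aperture": 1}, {"trans": [-0.0389, -0.0234, 0.004], "aperture": 1}, {"trans": [-0.0389, -0.0234, 0.004], "aperture": 1}, {"trans": [-0.0389, -0.0234, 0.004], "aperture": 1}, {"trans": [-0.0389, -0.0234, 0.004], "aperture": 1}, {"trans": [-0.0389, -0.0234, 0.008], "aperture": 1}, {"trans": [0, 0, 0.03], "aperture": 1}, {"aperture": 1}]'
python3 to.py .440 -.211 .018 87
python3 - <<'E'
from h import *
T=camrig.read_camera('top');S=camrig.read_camera('side')
o=np.zeros((400,800,3),np.uint8)
o[:,:390]=cv2.resize(T[190:290,275:373],(390,400),interpolation=2);o[:,400:]=cv2.resize(S[170:280,265:375],(400,400),interpolation=2)
cv2.imwrite('pics/m5.png',np.clip(o*1.6,0,255).astype(np.uint8))
E
```

```text
t: 9.4
eef_pos: [0.4357, -0.2112, 0.096]
tool_rot: [-0.003, 0.726, 0.688, -0.002]
contact_force: [0.4, 0.5, -1.9]
gripper_width: 1.0
grasp_force: 0.0
yaw 86.9 turn -0.001 dx 0.0004 dy 0.0043 dz 0.078
```

View pics/m5.png

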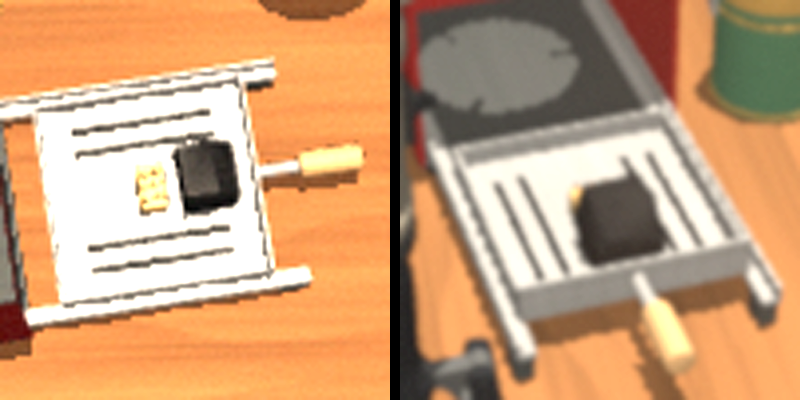

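```bash
python3 nudge.py '[{"trans": [0, 0.0043, 0.03], "aperture": 1}, {"trans": [0, 0, 0.03], "aperture": 1}, {"trans": [0, 0, 0.018], "aperture": 1}, {"aperture": 1}, {"aperture": 0.3}, {"aperture": 0.3}, {"aperture": 0.3}, {"aperture": 0.3}, {"aperture": 0.3}, {"aperture": 0.3}]'
python3 to.py .440 -.211 .018 87
python3 - <<'E'
from h import *
print(tri((326.8,234),(325.5,231)))
E
```

```text
t: 10.5
eef_pos: [0.4433, -0.2116, 0.0223]
tool_rot: [-0.0, 0.726, 0.688, 0.001]
contact_force: [-3.9, 1.1, 15.6]
gripper_width: 0.461
grasp_force: 44.4
yaw 86.9 turn -0.001 dx 0.0004 dy -0.0033 dz 0.0043
(array([0.61486553, 0.05382018, 0.0534857 ]), np.float64(0.0037500697645410073))
```

```bash
python3 nudge.py '[{"trans": [0, 0, -0.03], "aperture": 0.3}, {"trans": [0, 0, -0.04], "spin": -0.09, "aperture": 0.3}, {"trans": [0, 0, -0.04], "spin": -0.09, "aperture": 0.3}, {"aperture": 0.3}, {"aperture": 0.3}]' 25
python3 to.py .6055 .1323 .13 97.3
```

```text
t: 11.0
eef_pos: [0.4442, -0.2115, 0.132]
tool_rot: [0.001, 0.661, 0.751, 0.001]
contact_force: [-0.2, 0.5, -0.9]
gripper_width: 0.46
grasp_force: 42.6
yaw 97.3 turn -0.0 dx 0.3205 dy 0.2037 dz 0.002
```

```bash
python3 nudge.py '[{"trans": [0.0401, 0.0255, 0], "aperture": 0.3}, {"trans": [0.0401, 0.0255, 0], "aperture": 0.3}, {"trans": [0.0401, 0.0255, 0], "aperture": 0.3}, {"trans": [0.0401, 0.0255, 0], "aperture": 0.3}, {"trans": [0.0401, 0.0255, 0], "aperture": 0.3}, {"trans": [0.0401, 0.0255, 0], "aperture": 0.3}, {"trans": [0.0401, 0.0255, 0], "aperture": 0.3}, {"trans": [0.0401, 0.0255, 0], "aperture": 0.3}, {"aperture": 0.3}, {"aperture": 0.3}]'
python3 to.py .6055 .1323 .05 97.3
```

```text
t: 12.0
eef_pos: [0.6042, 0.1337, 0.1289]
tool_rot: [-0.001, 0.66, 0.751, -0.001]
contact_force: [-1.0, -1.0, -1.0]
gripper_width: 0.458
grasp_force: 42.6
yaw 97.4 turn 0.002 dx -0.0015 dy 0.0011 dz 0.0789
```

```bash
python3 nudge.py '[{"trans": [-0.0015, 0.001, 0.02], "aperture": 0.3}, {"trans": [0, 0, 0.02], "aperture": 0.3}, {"trans": [0, 0, 0.02], "aperture": 0.3}, {"trans": [0, 0, 0.012], "aperture": 0.3}, {"trans": [0, 0, 0.003], "aperture": 0.3}, {"aperture": 0.3}, {"aperture": 0.3}]'
```

```text
t: 12.7
eef_pos: [0.6069, 0.1307, 0.0566]
tool_rot: [0.0, 0.661, 0.75, 0.0]
contact_force: [0.8, -0.3, -0.5]
gripper_width: 0.459
grasp_force: 42.6
```

```bash
python3 nudge.py '[{"trans": [0.0015, 0, 0.004], "aperture": 0.3}, {"trans": [0, 0, 0.003], "aperture": 0.3}, {"trans": [0, 0, 0.002], "aperture": 0.3}, {"aperture": 0.3}]'
```

```text
t: 13.1
eef_pos: [0.6061, 0.1326, 0.0467]
tool_rot: [-0.0, 0.661, 0.751, -0.0]
contact_force: [0.1, -0.3, 0.2]
gripper_width: 0.464
grasp_force: 42.6
```

```bash
python3 nudge.py '[{"trans": [0, 0, 0.0015], "aperture": 0.3}, {"aperture": 0.3}]'
python3 nudge.py '[{"trans": [0, 0, 0.0015], "aperture": 0.3}, {"aperture": 0.3}]'
```

```text
t: 13.3
eef_pos: [0.6062, 0.1326, 0.0465]
tool_rot: [-0.0, 0.661, 0.751, 0.0]
contact_force: [-3.7, 0.2, 9.9]
gripper_width: 0.459
grasp_force: 44.9
t: 13.5
eef_pos: [0.6063, 0.1326, 0.0464]
tool_rot: [-0.001, 0.661, 0.75, 0.001]
contact_force: [-8.5, 0.5, 23.6]
gripper_width: 0.462
grasp_force: 47.6
```

```bash
python3 nudge.py '[{"trans": [0, 0, -0.0025], "aperture": 0.72}, {"aperture": 0.72}, {"aperture": 0.72}, {"trans": [0, 0, -0.03], "aperture": 0.72}, {"trans": [0, 0, -0.04], "spin": -0.108, "aperture": 0.72}, {"trans": [0, 0, -0.04], "spin": -0.108, "aperture": 0.72}, {"spin": -0.108, "aperture": 1}, {"spin": -0.108, "aperture": 1}, {"aperture": 1}]'
python3 to.py .5745 -.221 .13 122
```

```text
t: 14.4
eef_pos: [0.606, 0.1325, 0.1563]
tool_rot: [-0.0, 0.484, 0.875, 0.0]
contact_force: [0.4, 0.4, -0.4]
gripper_width: 0.996
grasp_force: 0.0
yaw 122.1 turn 0.001 dx -0.2831 dy -0.2141 dz 0.0263
```

```bash
python3 nudge.py '[{"trans": [-0.0354, -0.0268, 0], "aperture": 1}, {"trans": [-0.0354, -0.0268, 0], "aperture": 1}, {"trans": [-0.0354, -0.0268, 0], "aperture": 1}, {"trans": [-0.0354, -0.0268, 0], "aperture": 1}, {"trans": [-0.0354, -0.0268, 0.01], "aperture": 1}, {"trans": [-0.0354, -0.0268, 0.01], "aperture": 1}, {"trans": [-0.0354, -0.0268, 0.01], "aperture": 1}, {"trans": [-0.0354, -0.0268, 0.01], "aperture": 1}, {"trans": [0, 0, 0.02], "aperture": 1}, {"aperture": 1}]'
python3 to.py .5745 -.221 .018 122
python3 - <<'E'
from h import *
T=camrig.read_camera('top');S=camrig.read_camera('side')
o=np.zeros((480,800,3),np.uint8)
o[:,:390]=cv2.resize(T[200:280,285:350],(390,480),interpolation=2);o[:,400:]=cv2.resize(S[185:265,280:347],(400,480),interpolation=2)
cv2.imwrite('pics/m6.png',np.clip(o*2.,0,255).astype(np.uint8))
E
```

```text
t: 15.4
eef_pos: [0.572, -0.2222, 0.0935]
tool_rot: [-0.003, 0.487, 0.873, -0.001]
contact_force: [0.6, 0.2, -1.0]
gripper_width: 0.998
grasp_force: 0.0
yaw 121.7 turn -0.005 dx -0.0003 dy 0.0028 dz 0.0755
```

View pics/m6.png

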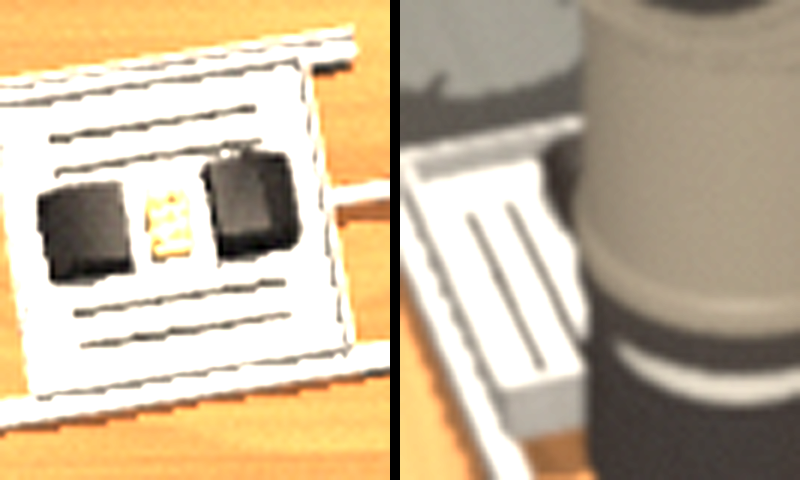

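```bash
python3 nudge.py '[{"trans": [0, 0.0028, 0.03], "aperture": 1}, {"trans": [0, 0, 0.03], "aperture": 1}, {"trans": [0, 0, 0.022], "aperture": 1}, {"aperture": 1}, {"aperture": 0.3}, {"aperture": 0.3}, {"aperture": 0.3}, {"aperture": 0.3}, {"aperture": 0.3}, {"aperture": 0.3}]' 25
python3 to.py .5745 -.221 .01 122
```

```text
t: 16.5
eef_pos: [0.578, -0.2199, 0.0158]
tool_rot: [0.001, 0.485, 0.875, 0.001]
contact_force: [-1.0, 0.8, 7.0]
gripper_width: 0.438
grasp_force: 25.2
yaw 122.0 turn 0.0 dx 0.0009 dy -0.0035 dz 0.0058
```

```bash
python3 nudge.py '[{"trans": [0, 0, -0.03], "aperture": 0.3}, {"trans": [0, 0, -0.04], "spin": 0.108, "aperture": 0.3}, {"trans": [0, 0, -0.04], "spin": 0.108, "aperture": 0.3}, {"trans": [0, 0, -0.03], "spin": 0.108, "aperture": 0.3}, {"spin": 0.107, "aperture": 0.3}, {"aperture": 0.3}]'
python3 to.py .610 .1052 .13 97.3
```

```text
t: 17.1
eef_pos: [0.5774, -0.2197, 0.1555]
tool_rot: [0.001, 0.661, 0.751, 0.001]
contact_force: [-0.1, 0.8, -1.8]
gripper_width: 0.436
grasp_force: 25.9
yaw 97.3 turn -0.0 dx 0.3181 dy 0.0736 dz 0.0255
```

```bash
python3 nudge.py '[{"trans": [0.0398, 0.0092, 0], "aperture": 0.3}, {"trans": [0.0398, 0.0092, 0], "aperture": 0.3}, {"trans": [0.0398, 0.0092, 0], "aperture": 0.3}, {"trans": [0.0398, 0.0092, 0], "aperture": 0.3}, {"trans": [0.0398, 0.0092, 0], "aperture": 0.3}, {"trans": [0.0398, 0.0092, 0], "aperture": 0.3}, {"trans": [0.0398, 0.0092, 0], "aperture": 0.3}, {"trans": [0.0398, 0.0092, 0], "aperture": 0.3}, {"trans": [0, 0, 0.02], "aperture": 0.3}, {"trans": [0, 0, 0.015], "aperture": 0.3}, {"trans": [0, 0, 0.01], "aperture": 0.3}, {"aperture": 0.3}]'
python3 to.py .610 .1052 .09 97.3
```

```text
t: 18.3
eef_pos: [0.6078, 0.1035, 0.1075]
tool_rot: [-0.001, 0.661, 0.75, -0.002]
contact_force: [-0.4, -0.4, -0.3]
gripper_width: 0.434
grasp_force: 25.9
yaw 97.2 turn -0.001 dx 0.0014 dy 0.0024 dz 0.0175
```

```bash
python3 nudge.py '[{"trans": [0.0014, 0.0012, 0.01], "aperture": 0.3}, {"trans": [0, 0, 0.008], "aperture": 0.3}, {"aperture": 0.3}, {"aperture": 0.3}]'
python3 nudge.py '[{"trans": [0, 0, 0.003], "aperture": 0.3}, {"aperture": 0.3}]'
python3 nudge.py '[{"trans": [0, 0, 0.002], "aperture": 0.3}, {"aperture": 0.3}]'
```

```text
t: 18.7
eef_pos: [0.6103, 0.1067, 0.0913]
tool_rot: [-0.0, 0.661, 0.751, -0.0]
contact_force: [-0.6, 0.7, -0.9]
gripper_width: 0.437
grasp_force: 25.9
t: 18.9
eef_pos: [0.6103, 0.107, 0.0883]
tool_rot: [-0.0, 0.66, 0.751, 0.0]
contact_force: [0.1, -0.1, -1.1]
gripper_width: 0.434
grasp_force: 25.9
t: 19.1
eef_pos: [0.6102, 0.107, 0.0862]
tool_rot: [-0.0, 0.66, 0.751, -0.0]
contact_force: [-1.3, 0.5, -0.7]
gripper_width: 0.437
grasp_force: 25.9
```

```bash
python3 nudge.py '[{"trans": [-0.002, 0, 0.002], "aperture": 0.3}, {"aperture": 0.3}]' 20
python3 nudge.py '[{"trans": [0, 0, 0.0015], "aperture": 0.3}, {"aperture": 0.3}]'
python3 nudge.py '[{"trans": [0, 0, 0.0015], "aperture": 0.3}, {"aperture": 0.3}]'
```

```text
t: 19.3
eef_pos: [0.6104, 0.1045, 0.0841]
tool_rot: [0.0, 0.661, 0.751, -0.0]
contact_force: [-0.1, -1.0, -0.8]
gripper_width: 0.435
grasp_force: 25.9
t: 19.5
eef_pos: [0.6107, 0.1049, 0.0828]
tool_rot: [0.0, 0.66, 0.751, 0.0]
contact_force: [-0.2, -0.2, -0.2]
gripper_width: 0.435
grasp_force: 26.0
t: 19.7
eef_pos: [0.611, 0.1052, 0.0818]
tool_rot: [0.0, 0.66, 0.751, 0.0]
contact_force: [-1.4, 0.3, 4.9]
gripper_width: 0.436
grasp_force: 26.6
```

Contact on the tall lump at the expected height; keep lowering so the bridge pivots in the pads.

```bash
for i in 1; do python3 nudge.py '[{"trans": [0, 0, 0.0015], "aperture": 0.3}, {"aperture": 0.3}]'; python3 nudge.py '[{"trans": [0, 0, 0.0015], "aperture": 0.3}, {"aperture": 0.3}]' ; done
```

```text
t: 19.9
eef_pos: [0.6111, 0.1055, 0.0805]
tool_rot: [0.0, 0.66, 0.751, 0.001]
contact_force: [-2.3, 1.7, 6.0]
gripper_width: 0.434
grasp_force: 26.9
t: 20.1
eef_pos: [0.6112, 0.1055, 0.0791]
tool_rot: [0.0, 0.66, 0.751, 0.001]
contact_force: [-1.9, 1.0, 6.6]
gripper_width: 0.436
grasp_force: 27.2
```

```bash
python3 nudge.py '[{"trans": [0, 0, 0.0015], "aperture": 0.3}, {"aperture": 0.3}]'; python3 nudge.py '[{"trans": [0, 0, 0.001], "aperture": 0.3}, {"aperture": 0.3}]';  python3 nudge.py '[{"trans": [0, 0, 0.001], "aperture": 0.3}, {"aperture": 0.3}]'
```

```text
t: 20.3
eef_pos: [0.6112, 0.1055, 0.0776]
tool_rot: [0.0, 0.66, 0.751, 0.001]
contact_force: [-1.1, 1.7, 6.5]
gripper_width: 0.431
grasp_force: 27.5
t: 20.5
eef_pos: [0.6111, 0.1058, 0.0767]
tool_rot: [-0.0, 0.66, 0.751, 0.001]
contact_force: [-1.3, 2.6, 6.8]
gripper_width: 0.436
grasp_force: 27.8
t: 20.7
eef_pos: [0.6112, 0.1059, 0.0766]
tool_rot: [-0.0, 0.66, 0.751, 0.001]
contact_force: [-5.3, 1.2, 15.1]
gripper_width: 0.43
grasp_force: 28.6
```

```bash
python3 nudge.py '[{"trans": [0, 0, -0.0012], "aperture": 0.5}, {"aperture": 0.6}, {"aperture": 0.7}, {"aperture": 0.7}, {"trans": [0, 0, -0.02], "aperture": 0.7}, {"trans": [0, 0, -0.04], "aperture": 0.7}, {"trans": [0, 0, -0.04], "aperture": 1}, {"aperture": 1}]'
python3 to.py .441 -.3474 .13 97.3
```

```text
t: 21.5
eef_pos: [0.614, 0.1047, 0.1812]
tool_rot: [0.003, 0.661, 0.751, 0.004]
contact_force: [1.3, 0.2, 0.1]
gripper_width: 0.993
grasp_force: 0.0
yaw 97.3 turn -0.0 dx -0.4265 dy -0.229 dz 0.0512
```

```bash
python3 nudge.py '[{"trans": [-0.0427, -0.0229, 0], "aperture": 1}, {"trans": [-0.0427, -0.0229, 0], "aperture": 1}, {"trans": [-0.0427, -0.0229, 0], "aperture": 1}, {"trans": [-0.0427, -0.0229, 0], "aperture": 1}, {"trans": [-0.0427, -0.0229, 0.005], "aperture": 1}, {"trans": [-0.0427, -0.0229, 0.01], "aperture": 1}, {"trans": [-0.0427, -0.0229, 0.01], "aperture": 1}, {"trans": [-0.0427, -0.0229, 0.01], "aperture": 1}, {"trans": [-0.0427, -0.0229, 0.01], "aperture": 1}, {"trans": [-0.0427, -0.0229, 0.01], "aperture": 1}, {"trans": [0, 0, 0.02], "aperture": 1}, {"aperture": 1}]'
python3 to.py .441 -.3474 .012 97.3
python3 - <<'E'
from h import *
T=camrig.read_camera('top');S=camrig.read_camera('side')
np.savez('pics/f2.npz',top=T,side=S)
o=np.zeros((480,800,3),np.uint8)
o[:,:390]=cv2.resize(T[200:280,285:350],(390,480),interpolation=2);o[:,400:]=cv2.resize(S[185:265,280:347],(400,480),interpolation=2)
cv2.imwrite('pics/m7.png',np.clip(o*2.5,0,255).astype(np.uint8))
E
```

```text
t: 22.7
eef_pos: [0.4353, -0.3481, 0.0986]
tool_rot: [-0.002, 0.662, 0.75, -0.001]
contact_force: [0.7, 0.7, -0.8]
gripper_width: 0.997
grasp_force: 0.0
yaw 97.1 turn -0.003 dx -0.0 dy 0.0057 dz 0.0866
```

View pics/m7.png

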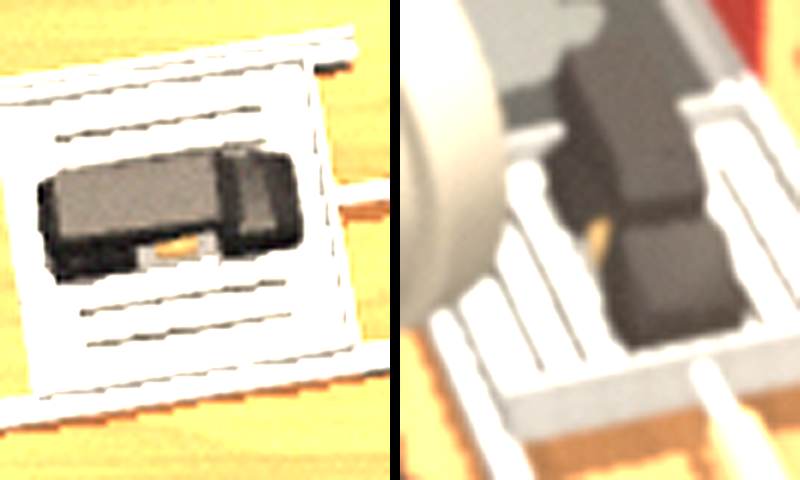

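Run:
```python
from h import *
t=lambda x,y:(285+x/6-.42,200+y/6-.42)
s=lambda x,y:(280+(x-400)*67/400-.42,185+y/6-.42)
for a,b in(((218,189),(659,197)),((53,208),(607,47))):
    p,e=tri(t(*a),s(*b));d=p-[.6095,.093,0];u=np.array([-.1275,.992,0]);v=np.array([-.992,-.1275,0]);print(np.round(p,4),round(e,4),'s',round(d@u,4),'lat',round(d@v,4), onz('top',[t(*a)],.096)[0].round(4))
```

```text
[0.6153 0.0705 0.0784] 0.0021 s -0.0231 lat -0.0029 [0.6127 0.0708 0.096 ]
[0.608  0.1449 0.0924] 0.0024 s 0.0516 lat -0.0051 [0.6061 0.1448 0.096 ]
```

```bash
python3 nudge.py '[{"trans": [0, 0.0057, 0.03], "aperture": 1}, {"trans": [0, 0, 0.03], "aperture": 1}, {"trans": [0, 0, 0.03], "aperture": 1}, {"trans": [0, 0, 0.003], "aperture": 1}, {"aperture": 1}, {"aperture": 0.3}, {"aperture": 0.3}, {"aperture": 0.3}, {"aperture": 0.3}, {"aperture": 0.3}, {"aperture": 0.3}]' 25
python3 to.py .441 -.3474 .01 97.3
```

```text
t: 23.9
eef_pos: [0.4443, -0.3474, 0.0091]
tool_rot: [0.001, 0.66, 0.751, 0.0]
contact_force: [-0.7, 1.0, 7.5]
gripper_width: 0.434
grasp_force: 25.2
yaw 97.3 turn 0.001 dx 0.0004 dy -0.0033 dz -0.0009
```

```bash
python3 nudge.py '[{"trans": [0, 0, -0.03], "aperture": 0.3}, {"trans": [0, 0, -0.04], "aperture": 0.3}, {"trans": [0, 0, -0.04], "aperture": 0.3}, {"trans": [0, 0, -0.04], "aperture": 0.3}, {"aperture": 0.3}]'
python3 to.py .6115 .1062 .13 97.3
```

```text
t: 24.4
eef_pos: [0.4459, -0.3495, 0.1632]
tool_rot: [0.004, 0.661, 0.751, 0.001]
contact_force: [0.4, -0.7, -0.1]
gripper_width: 0.435
grasp_force: 25.9
yaw 97.3 turn -0.0 dx 0.431 dy 0.2222 dz 0.0332
```

```bash
python3 nudge.py '[{"trans": [0.0431, 0.0222, 0], "aperture": 0.3}, {"trans": [0.0431, 0.0222, 0], "aperture": 0.3}, {"trans": [0.0431, 0.0222, 0], "aperture": 0.3}, {"trans": [0.0431, 0.0222, 0], "aperture": 0.3}, {"trans": [0.0431, 0.0222, 0], "aperture": 0.3}, {"trans": [0.0431, 0.0222, 0], "aperture": 0.3}, {"trans": [0.0431, 0.0222, 0], "aperture": 0.3}, {"trans": [0.0431, 0.0222, 0], "aperture": 0.3}, {"trans": [0.0431, 0.0222, 0], "aperture": 0.3}, {"trans": [0.0431, 0.0222, 0], "aperture": 0.3}, {"trans": [0, 0, 0.015], "aperture": 0.3}, {"trans": [0, 0, 0.015], "aperture": 0.3}, {"aperture": 0.3}, {"aperture": 0.3}]'
python3 to.py .6115 .1062 .11 97.3
```

```text
t: 25.8
eef_pos: [0.608, 0.1066, 0.1276]
tool_rot: [-0.0, 0.662, 0.75, -0.001]
contact_force: [-0.2, 0.2, -0.1]
gripper_width: 0.434
grasp_force: 25.9
yaw 97.2 turn -0.002 dx -0.0008 dy 0.0034 dz 0.0176
```

```bash
python3 nudge.py '[{"trans": [-0.0008, 0.0025, 0.01], "aperture": 0.3}, {"trans": [0, 0, 0.008], "aperture": 0.3}, {"aperture": 0.3}, {"aperture": 0.3}]'
python3 nudge.py '[{"trans": [0, 0, 0.003], "aperture": 0.3}, {"aperture": 0.3}]'
python3 nudge.py '[{"trans": [0, 0, 0.002], "aperture": 0.3}, {"aperture": 0.3}]'
```

```text
t: 26.2
eef_pos: [0.6112, 0.1081, 0.1098]
tool_rot: [-0.0, 0.661, 0.751, -0.0]
contact_force: [-0.4, 0.3, -0.2]
gripper_width: 0.438
grasp_force: 25.9
t: 26.4
eef_pos: [0.6112, 0.1084, 0.1068]
tool_rot: [-0.0, 0.66, 0.751, -0.0]
contact_force: [-0.2, -0.3, -1.3]
gripper_width: 0.434
grasp_force: 25.9
t: 26.6
eef_pos: [0.6112, 0.1084, 0.1048]
tool_rot: [-0.0, 0.66, 0.751, -0.0]
contact_force: [-0.4, -0.0, -0.1]
gripper_width: 0.436
grasp_force: 25.9
```

```bash
python3 nudge.py '[{"trans": [-0.0015, 0, 0.0015], "aperture": 0.3}, {"aperture": 0.3}]'
python3 nudge.py '[{"trans": [0, 0, 0.001], "aperture": 0.3}, {"aperture": 0.3}]'
python3 nudge.py '[{"trans": [0, 0, 0.001], "aperture": 0.3}, {"aperture": 0.3}]'
```

```text
t: 26.8
eef_pos: [0.6114, 0.1065, 0.1034]
tool_rot: [0.0, 0.661, 0.751, -0.0]
contact_force: [0.2, -0.3, -0.6]
gripper_width: 0.44
grasp_force: 25.9
t: 27.0
eef_pos: [0.6114, 0.1068, 0.1024]
tool_rot: [-0.0, 0.66, 0.751, -0.0]
contact_force: [-0.5, 0.1, -0.5]
gripper_width: 0.438
grasp_force: 25.9
t: 27.2
eef_pos: [0.6114, 0.1068, 0.1014]
tool_rot: [-0.0, 0.66, 0.751, -0.0]
contact_force: [0.4, 0.7, 0.0]
gripper_width: 0.435
grasp_force: 25.9
```

```bash
python3 nudge.py '[{"trans": [0, 0, 0.001], "aperture": 0.3}, {"aperture": 0.3}]'
python3 nudge.py '[{"trans": [0, 0, 0.001], "aperture": 0.3}, {"aperture": 0.3}]'
```

```text
t: 27.4
eef_pos: [0.6116, 0.1068, 0.1005]
tool_rot: [0.0, 0.66, 0.751, 0.0]
contact_force: [-0.2, -0.6, 0.0]
gripper_width: 0.431
grasp_force: 25.9
t: 27.6
eef_pos: [0.6118, 0.1069, 0.1002]
tool_rot: [-0.0, 0.66, 0.751, 0.0]
contact_force: [-1.9, -0.6, 5.6]
gripper_width: 0.438
grasp_force: 26.6
```

```bash
python3 nudge.py '[{"trans": [0, 0, -0.0008], "aperture": 0.5}, {"aperture": 0.6}, {"aperture": 0.7}, {"aperture": 0.7}, {"trans": [0, 0, -0.02], "aperture": 0.7}, {"trans": [0, 0, -0.04], "aperture": 0.7}, {"trans": [0, 0, -0.03], "aperture": 0.7}, {"aperture": 0.7}]'
python3 to.py .635 -.105 .12 97.3
```

```text
t: 28.4
eef_pos: [0.6143, 0.1067, 0.1946]
tool_rot: [0.002, 0.661, 0.751, 0.003]
contact_force: [0.9, -0.2, -0.0]
gripper_width: 0.703
grasp_force: 0.0
yaw 97.3 turn 0.0 dx -0.2126 dy -0.0063 dz 0.0746
```

```bash
python3 nudge.py '[{"trans": [-0.0425, -0.0013, 0], "aperture": 0.5}, {"trans": [-0.0425, -0.0013, 0], "aperture": 0.2}, {"trans": [-0.0425, -0.0013, 0], "aperture": 0}, {"trans": [-0.0425, -0.0013, 0.02], "aperture": 0}, {"trans": [-0.0425, -0.0013, 0.02], "aperture": 0}, {"trans": [0, 0, 0.03], "aperture": 0}, {"trans": [0, 0, 0.03], "aperture": 0}, {"aperture": 0}]'
python3 to.py .635 -.105 .026 97.3
python3 - <<'E'
from h import *
T=camrig.read_camera('top');S=camrig.read_camera('side')
np.savez('pics/f3.npz',top=T,side=S)
o=np.zeros((480,800,3),np.uint8)
o[:,:390]=cv2.resize(T[200:280,285:350],(390,480),interpolation=2);o[:,400:]=cv2.resize(S[170:270,275:359],(400,480),interpolation=2)
cv2.imwrite('pics/m8.png',np.clip(o*2.,0,255).astype(np.uint8))
E
```

```text
t: 29.2
eef_pos: [0.6288, -0.1042, 0.0857]
tool_rot: [-0.003, 0.661, 0.751, -0.002]
contact_force: [-0.8, 0.2, -0.2]
gripper_width: 0.002
grasp_force: 0.0
yaw 97.3 turn 0.0 dx -0.0016 dy 0.0061 dz 0.0597
```

View pics/m8.png

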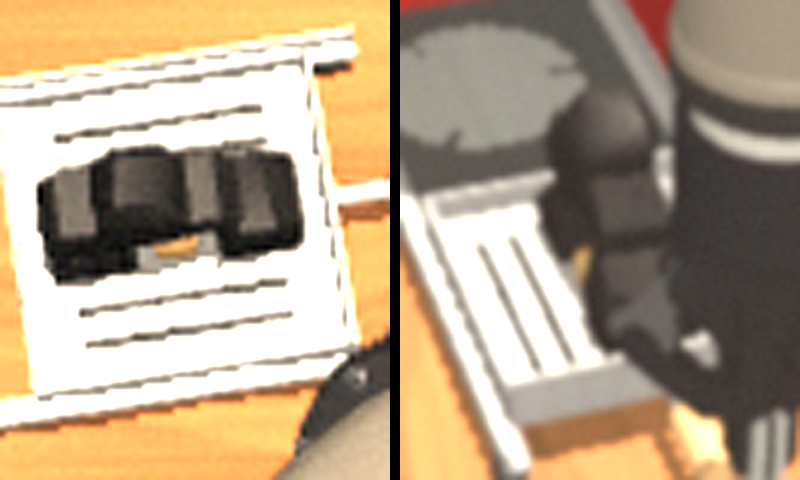

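```bash
python3 nudge.py '[{"trans": [-0.0016, 0.0061, 0.02], "aperture": 0}, {"trans": [0, 0, 0.02], "aperture": 0}, {"trans": [0, 0, 0.02], "aperture": 0}, {"aperture": 0}, {"trans": [0.01, 0, 0], "aperture": 0}, {"trans": [0.01, 0, 0], "aperture": 0}, {"aperture": 0}]' 
python3 to.py .6286 -.0558 .026 97.3
```

```text
t: 30.0
eef_pos: [0.6369, -0.0826, 0.0315]
tool_rot: [0.0, 0.659, 0.752, 0.001]
contact_force: [-0.1, 0.1, -0.4]
gripper_width: 0.0
grasp_force: 0.0
yaw 97.5 turn 0.004 dx 0.0276 dy -0.0048 dz 0.0055
```

```bash
python3 nudge.py '[{"trans": [0.003, -0.0024, 0.003], "spin": 0.003, "aperture": 0}, {"trans": [0.003, -0.0024, 0.002], "aperture": 0}, {"trans": [0.002, 0, 0], "aperture": 0}, {"trans": [0.001, 0, 0], "aperture": 0}, {"aperture": 0}]' 
python3 nudge.py '[{"trans": [0.002, 0, 0], "aperture": 0}, {"trans": [0.002, 0, 0], "aperture": 0}, {"trans": [0.002, 0, 0], "aperture": 0}, {"aperture": 0}]' 
python3 to.py .6286 -.0558 .026 97.3
```

```text
t: 30.5
eef_pos: [0.6301, -0.0774, 0.0253]
tool_rot: [0.0, 0.662, 0.75, -0.0]
contact_force: [0.7, -0.8, 0.3]
gripper_width: 0.002
grasp_force: 0.0
t: 30.9
eef_pos: [0.6293, -0.0709, 0.0252]
tool_rot: [-0.0, 0.661, 0.75, 0.0]
contact_force: [0.3, -0.3, -0.2]
gripper_width: -0.003
grasp_force: 0.0
yaw 97.2 turn -0.002 dx 0.0151 dy 0.0013 dz -0.0008
```

Now feel for the handle and begin a gentle push.

```bash
python3 nudge.py '[{"trans": [0.0015, 0.001, 0], "aperture": 0}, {"trans": [0.0015, 0, 0], "aperture": 0}, {"trans": [0.0015, 0, 0], "aperture": 0}, {"trans": [0.0015, 0, 0], "aperture": 0}, {"trans": [0.0015, 0, 0], "aperture": 0}, {"trans": [0.0015, 0, 0], "aperture": 0}, {"trans": [0.0015, 0, 0], "aperture": 0}]' 
python3 to.py .6286 -.0558 .026 97.3
```

```text
t: 31.6
eef_pos: [0.629, -0.061, 0.0253]
tool_rot: [0.0, 0.662, 0.75, 0.0]
contact_force: [0.8, -0.5, -1.0]
gripper_width: -0.001
grasp_force: 0.8
yaw 97.2 turn -0.003 dx 0.0052 dy 0.0003 dz -0.0007
```

```bash
python3 nudge.py '[{"trans": [0.0015, 0, 0], "aperture": 0}, {"trans": [0.0015, 0, 0], "aperture": 0}, {"trans": [0.0015, 0, 0], "aperture": 0}, {"trans": [0.0015, 0, 0], "aperture": 0}]' 
python3 nudge.py '[{"trans": [0.0015, 0, 0], "aperture": 0}, {"trans": [0.0015, 0, 0], "aperture": 0}, {"trans": [0.0015, 0, 0], "aperture": 0}]'
python3 - <<'E'
from h import *
T=camrig.read_camera('top');I=T[205:260,320:400];f=I.astype(int)
cv2.imwrite('pics/t4.png',T)
m=((f[...,2]>170)&(f[...,2]-f[...,0]>60)).astype(np.uint8);k,l,s,c=cv2.connectedComponentsWithStats(m)
for i in range(1,k):
    if s[i,4]>15: print(s[i],c[i]+[320,205])
E
```

```text
t: 32.0
eef_pos: [0.6282, -0.0548, 0.0253]
tool_rot: [0.0, 0.662, 0.75, 0.0]
contact_force: [1.5, -1.9, -1.0]
gripper_width: -0.0
grasp_force: 0.8
t: 32.3
eef_pos: [0.6276, -0.0504, 0.0253]
tool_rot: [-0.0, 0.662, 0.75, 0.0]
contact_force: [1.2, -1.4, -1.1]
gripper_width: 0.001
grasp_force: 0.8
[ 2  0 16  2 22] [329.22727273 205.27272727]
[24  0  7  4 23] [346.60869565 206.30434783]
[63 35  9  3 19] [387.         241.26315789]
[57 47 17  8 99] [385.77777778 256.28282828]
```

```bash
python3 nudge.py '[{"trans": [0.002, 0, 0], "aperture": 0}, {"trans": [0.002, 0, 0], "aperture": 0}, {"trans": [0.003, 0, 0], "aperture": 0}, {"trans": [0.004, 0, 0], "aperture": 0}, {"trans": [0.005, 0, 0], "aperture": 0}, {"trans": [0.005, 0, 0], "aperture": 0}, {"trans": [0.005, 0, 0], "aperture": 0}, {"trans": [0.005, 0, 0], "aperture": 0}, {"trans": [0.004, 0, 0], "aperture": 0}, {"trans": [0.003, 0, 0], "aperture": 0}, {"trans": [0.002, 0, 0], "aperture": 0}]'
python3 - <<'E'
from h import *
o=bot.get_obs();d=o['eef_pos']-[.6095,.093,0];print('s',d@[-.1275,.992,0],'lat',d@[-.992,-.1275,0])
I=camrig.read_camera('top');np.save('pics/t5.npy',I)
# pile centroid (dark) near tray and stove
g=I.max(2);m=((g<60)*255).astype(np.uint8);m[:, :278]=0;m[:,345:]=0;m[:205]=0;m[265:]=0
k,l,s,c=cv2.connectedComponentsWithStats(m);print([(list(s[i]),c[i].round(1)) for i in range(1,k) if s[i,4]>40])
E
```

```text
t: 33.45
eef_pos: [0.6225, -0.0104, 0.0252]
tool_rot: [-0.0, 0.661, 0.75, -0.0]
contact_force: [0.3, -2.2, 0.6]
gripper_width: -0.002
grasp_force: 0.8
s -0.10424648276444809 lat 0.00029347191411114714
[([np.int32(278), np.int32(228), np.int32(37), np.int32(22), np.int32(543)], array([294.6, 237.1])), ([np.int32(300), np.int32(254), np.int32(45), np.int32(11), np.int32(302)], array([322.5, 259.3]))]
```

```bash
python3 nudge.py '[{"trans": [0.003, 0, 0], "aperture": 0}, {"trans": [0.004, 0, 0], "aperture": 0}, {"trans": [0.005, 0, 0], "aperture": 0}, {"trans": [0.006, 0, 0], "aperture": 0}, {"trans": [0.006, 0, 0], "aperture": 0}, {"trans": [0.006, 0, 0], "aperture": 0}, {"trans": [0.006, 0, 0], "aperture": 0}, {"trans": [0.006, 0, 0], "aperture": 0}, {"trans": [0.006, 0, 0], "aperture": 0}, {"trans": [0.006, 0, 0], "aperture": 0}, {"trans": [0.006, 0, 0], "aperture": 0}, {"trans": [0.006, 0, 0], "aperture": 0}, {"trans": [0.006, 0, 0], "aperture": 0}, {"trans": [0.006, 0, 0], "aperture": 0}, {"trans": [0.006, 0, 0], "aperture": 0}, {"trans": [0.006, 0, 0], "aperture": 0}, {"trans": [0.005, 0, 0], "aperture": 0}, {"trans": [0.004, 0, 0], "aperture": 0}, {"trans": [0.003, 0, 0], "aperture": 0}, {"trans": [0.002, 0, 0], "aperture": 0}]'
```

```text
t: 35.5
eef_pos: [0.6097, 0.0927, 0.0253]
tool_rot: [0.0, 0.661, 0.75, 0.0]
contact_force: [-0.6, -1.5, -0.4]
gripper_width: -0.0
grasp_force: 0.8
```

```bash
python3 nudge.py '[{"trans": [0.002, 0, 0], "aperture": 0}, {"trans": [0.002, 0, 0], "aperture": 0}, {"trans": [0.002, 0, 0], "aperture": 0}, {"trans": [0.002, 0, 0], "aperture": 0}, {"trans": [0.002, 0, 0], "aperture": 0}, {"trans": [0.002, 0, 0], "aperture": 0}]'
python3 nudge.py '[{"trans": [0.0015, 0, 0], "aperture": 0}, {"trans": [0.0015, 0, 0], "aperture": 0}, {"aperture": 0}]'
python3 nudge.py '[{"trans": [0.0015, 0, 0], "aperture": 0}, {"trans": [0.0015, 0, 0], "aperture": 0}, {"aperture": 0}]'
```

```text
t: 36.1
eef_pos: [0.6082, 0.1044, 0.0253]
tool_rot: [0.0, 0.662, 0.75, 0.0]
contact_force: [-0.4, -1.9, -1.6]
gripper_width: 0.003
grasp_force: 0.8
t: 36.4
eef_pos: [0.6078, 0.1078, 0.0253]
tool_rot: [-0.0, 0.661, 0.75, 0.0]
contact_force: [0.6, -0.6, 0.6]
gripper_width: -0.003
grasp_force: 0.2
t: 36.7
eef_pos: [0.6075, 0.1106, 0.0253]
tool_rot: [-0.0, 0.661, 0.75, 0.0]
contact_force: [-0.3, 0.4, -0.7]
gripper_width: -0.001
grasp_force: 0.3
```

```bash
python3 nudge.py '[{"trans": [0.0015, 0, 0], "aperture": 0}, {"trans": [0.0015, 0, 0], "aperture": 0}, {"aperture": 0}]'
python3 nudge.py '[{"trans": [0.0015, 0, 0], "aperture": 0}, {"trans": [0.0015, 0, 0], "aperture": 0}, {"aperture": 0}]'
```

```text
t: 37.0
eef_pos: [0.6071, 0.1136, 0.0254]
tool_rot: [-0.0, 0.661, 0.75, 0.0]
contact_force: [0.2, -0.6, 0.3]
gripper_width: 0.002
grasp_force: 0.3
t: 37.3
eef_pos: [0.6067, 0.1167, 0.0253]
tool_rot: [-0.0, 0.661, 0.75, 0.0]
contact_force: [0.5, 0.3, 0.2]
gripper_width: -0.001
grasp_force: 0.3
```

```bash
python3 nudge.py '[{"trans": [0.0015, 0, 0], "aperture": 0}, {"trans": [0.0015, 0, 0], "aperture": 0}, {"aperture": 0}]'
python3 nudge.py '[{"trans": [0.0015, 0, 0], "aperture": 0}, {"trans": [0.0015, 0, 0], "aperture": 0}, {"aperture": 0}]'
python3 nudge.py '[{"trans": [0.001, 0, 0], "aperture": 0}, {"trans": [0.001, 0, 0], "aperture": 0}, {"aperture": 0}]'
```

```text
t: 37.6
eef_pos: [0.6063, 0.1196, 0.0253]
tool_rot: [-0.0, 0.661, 0.75, 0.0]
contact_force: [1.1, -0.4, -0.3]
gripper_width: 0.001
grasp_force: 0.3
t: 37.9
eef_pos: [0.6061, 0.1212, 0.0253]
tool_rot: [0.001, 0.662, 0.75, -0.0]
contact_force: [0.9, -4.1, -0.2]
gripper_width: 0.002
grasp_force: 2.1
t: 38.2
eef_pos: [0.6061, 0.1212, 0.0254]
tool_rot: [0.001, 0.662, 0.749, -0.001]
contact_force: [1.8, -8.1, 0.1]
gripper_width: -0.003
grasp_force: 4.1
```

```bash
python3 nudge.py '[{"trans": [-0.005, 0, 0], "aperture": 0}, {"trans": [-0.015, 0, 0], "aperture": 0}, {"trans": [-0.03, 0, 0], "aperture": 0}, {"trans": [-0.04, 0, 0], "aperture": 0}, {"trans": [-0.04, 0, -0.02], "aperture": 0}, {"trans": [-0.04, 0, -0.04], "aperture": 0}, {"trans": [-0.04, 0.0, -0.04], "aperture": 0}, {"trans": [-0.045, 0.02, -0.02], "aperture": 0}, {"trans": [-0.045, 0.02, 0], "aperture": 0}, {"trans": [-0.045, 0.02, 0], "aperture": 0}, {"aperture": 0}]'
python3 - <<'E'
from h import *
u=np.array([-.1275,.992,0])
S=camrig.read_camera('side');T=camrig.read_camera('top');cv2.imwrite('pics/sf.png',S);cv2.imwrite('pics/tf.png',T)
for n,I in(('top',T),('side',S)):
    H=np.array([.6095,.093,.047])+u*(.186-.1275);p=proj(n,H)[0];x,y=p.astype(int);f=I[y-12:y+12,x-14:x+14].astype(int)
    m=((f[...,2]>150)&(f[...,2]-f[...,0]>60)&(f[...,1]>f[...,2]*.66)).astype(np.uint8);k,l,s,c=cv2.connectedComponentsWithStats(m);i=1+s[1:,4].argmax();print(n,'pred',p.round(1),'got',(c[i]+[x-14,y-12]).round(1),s[i,4])
# side-view expected spots of pile after slide: brightness around
for nm,s_,z in(('small',.0135,.12),('bridge thin face',-.025,.082),('tall front',-.060,.045),('firelighter',-.0,.046)):
    P=np.array([.6105,.093,z])+u*(.186+s_);p=proj('side',P)[0];x,y=p.round().astype(int);print(nm,p.round(1),S[y-2:y+3,x-2:x+3].reshape(-1,3).mean(0).round())
x,y=proj('side',np.array([.6105,.093,.08])+u*.18)[0].astype(int)
g=S[y-30:y+40,x-30:x+30].max(2);print('\n'.join(''.join('%4d'%v for v in r) for r in cv2.resize(g,(20,23),interpolation=cv2.INTER_AREA)))
E
```

```text
t: 39.3
eef_pos: [0.7059, -0.2082, 0.1355]
tool_rot: [0.002, 0.664, 0.747, -0.001]
contact_force: [0.9, -0.2, -0.2]
gripper_width: -0.002
grasp_force: 0.0
top pred [291.9 239.3] got [291.2 239.4] 98
side pred [310.7 207.6] got [310.4 207.7] 78
small [293.3 149.8] [25. 30. 97.]
bridge thin face [298.2 171.4] [30. 34. 39.]
tall front [302.7 192.1] [52. 56. 61.]
firelighter [295.6 178.5] [37. 41. 47.]
  78  78  78  77  78  78  78  76  76  76  77  78  78  77  77  77  76  75  73  71
  79  78  78  78  76  78  77  75  75  75  74  73  72  70  69  71  74  78  81  86
  78  78  77  76  73  72  71  69  68  72  75  79  83  90  92  94  94  94  94  94
  70  70  71  73  77  80  87  92  93  96  96  97  96  98  96  95  95  95  94  94
  81  91  94  95  97  97  98  98  98  98  97  97  96  97  96  95  95  94  94  92
  87  96  97  96  98  97  98  98  97  98  96  95  94  96  95  93  93  86  81  79
  86  96  97  97  99  97  94  91  85  79  69  61  66  91  91  91  91  81  76  77
  85  96  97  96  96  94  67  44  38  37  36  38  58  89  88  87  87  81  76  76
  84  94  93  93  93  91  64  31  36  44  45  47  
[... 464 characters left out ...]
  88  47  39  47  48  46  39  55 141  97  73  86  79
  76 115 151 116 151 107 147 126  51  35  38  37  35  35  38 101 101  63  84  85
  72 102 154 121 140 136 121 154  78  32  34  34  34  34  34  48  80  75  73  87
  66  89 123 141 113 154 110 148 102  33  35  37  42  49  57  70  82  88  86  88
  72  84  84 105  89 135 129 105 126  67  69  76  82  85  88  89  90  90  90  90
  74  85  78  86  83  88  98  87  91  87  88  87  87  93  91  90  90  89  87  83
  73  86  80  82  90  89  88  88  88  87  88  87  88 130 125  85  68  61  56  51
  73  84  85  82  89  88  87  85  82  78  71  65  59 127 201 158  55  51  53  56
  71  82  86  82  77  70  62  56  52  50  47  48  51 113 192 207 107  66  66  69
```

Run:
```python
from h import *
u=np.array([-.1275,.992,0]);T=cv2.imread('pics/tf.png').max(2).astype(int);A=cv2.imread('pics/top0.png').max(2).astype(int)
p=proj('top',np.array([.6115,.093,.124])+u*(.186+.0135))[0];print(p);x,y=p.round().astype(int)
for I in(A,T):print('\n'.join(''.join('%4d'%v for v in r[::2]) for r in I[y-16:y+17:2,x-20:x+21]),'\n')
```

```text
[237.5446548  241.11070526]
  71  35  35  72  91  88  86  85  80  73  62  52  46  41  42  36  38  37  35  38  82
  55  34  34  49  59  49  44  39  37  40  38  38  36  39  40  37  36  37  37  41  42
  34  34  36  34  36  37  36  36  37  36  37  37  34  38  34  36  35  38  36  36  40
  35  36  37  34  35  37  36  35  37  36  35  37  36  34  36  37  38  38  35  36  38
  37  33  35  36  36  36  35  36  37  35  36  36  40  37  80  76  76  44  36  36  40
  36  37  31  35  37  36  39  36  38  37  81  83  82  36  82  82  87  88  79  78  38
  35  38  37  34  37  35  36  35  67  82  84  83  80  45  85  86  88  87  86  88  87
  33  39  37  33  33  34  35  67  83  85  85  84  87  80  85  86  84  86  86  87  85
  37  37  37  35  39  36  67  83  83  84  83  88  84  82  87  84  87 156 185 115  91
  36  36  39  34  35  34  77  80  82  82  86  85  85  87  89  84  88  91  98 163 190
  44  32 155 148  37  66  83  82  88  86  81  82  83  85  84  85  89  88  90  87  80
  90 179 162  55  36  82  82  83  85  82  85  88  88  87  89  86  87  85  85  86  83
 188 104  40  40  36  83  85  86  83  85  85  88  85
[... 1119 characters left out ...]
  54 139 184  82  49
  59  84  20  49  61  63  24  53  64  54  44  34  24  20  60  65  68  36  87 168 190
  59  73 159 148  62  62  23  32  40  36  35  32  24  19  60  66  66  27  25  55  77
  94 183 165  61  62  62  28  18  22  19  24  22  23  16  50  43  34  19  22  18  80
 188 104  38  45  61  63  54  16  17  17  18  10   6  10  18  58  70  85  38  81  87
  69  67  69  15  17  15  10  12  15   9  12  43  80 120 126 124  71  91  84  88  89
  83  87  85  63  18  13  14  29  20  15   5  81  91  87  80  89  89  87  88  86  87
  86  84  85  86  73  27  14  17  14   9  25  81  90  89 190 148  97  86  85  84  83
  85  84  88  88  88  84  83  85 169 188 190 188 158 112  93  88  88  88  88  89  85
```

```bash
python3 -c "
from station import bot, camrig
print(bot.hand_in())"
```

```text
the job is handed in; nothing more can be done
None
```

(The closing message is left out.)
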